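# Hang the spring scale and its loaded pan to weigh fittings

## Task

Set up to weigh the two brass pipe fittings: take the spring scale out of the small parts bin, hang it by its ring in the dip at the end of the bench stand's arm with the graduated front facing out from the stand, and let go of it. Then hang the pan with the fittings by its wire bail in the scale's hook, so that it hangs still and clear of everything else and the scale shows its weight. Do not spill the fittings, and do not knock over the two glue bottles or the spray can.

Things in the scene. Friction and masses are not known exactly. Their poses are not given: they have to be found in the camera images.
- stand: fixed bench stand, steel. Origin: centre of the foot's underside, front = -x (mm below). Foot x -60..80, 100 wide, 16 high; column 16 thick at x = 60, up to z 368; clamp block with knob x 45..75, y -13..34 at z 329..357; from it a round arm 8 thick at y = 0 to the front: axis z 343 until x = 2, dip with axis z 340 from x = -11 to -29, then turned up over (-37, 344) to (-40, 351); top of tip z 355
- stand_seat (a point): top of the arm in the middle of its dip, where the ring shall hang: (-20, 0, 344) mm in the stand's frame, axes as the stand's. The hanging ring's centre lies 19 mm below it. A gripper held upright over the scale would hit the arm: tilt it about 45 degrees, its fingers pointing ahead and down
- scale: spring scale, 0.18 kg. Origin: centre of its housing; z towards the ring, -x its white graduated front. Aluminium housing 34 wide (y, grip here) x 22 deep, 73 mm long between black end caps 36 x 24 that end at z = +-45. Ring on top in its y-z plane, wire hook below in its x-z plane, open to -x. Starts hook down in the bin, leaning 20 deg back (to bin +x), front to bin front
- scale_ring (a point): centre of the scale's ring, (0, 0, 71.5) mm in the scale's frame; the ring is of 5 mm wire, 38 mm wide inside, its axis is the scale's x axis
- hook_seat (a point): lowest inside point of the scale's hook, where the bail shall lie: (0, 0, -110) mm in the unloaded scale's frame, same axes. From here, axis of the 5 mm wire (mm): shank x 0, z 65 to 33, back to (7, 23), arc of radius 14 about (0, 11.5), front end (-17.5, 22), top of it z 24.5. A 5 mm bar enters from the front at z 30, 11 mm to spare. The end cap above is at z 65: tilt the gripper
- scale_hook (a joint): how far the hook is drawn down, m: 0 unloaded, at most 0.020; the red pointer on the front moves with it. Spring 300 N/m, preload 0.9 N: the loaded pan draws it 5 to 11 mm
- pan: round aluminium weighing pan with a rigid wire bail, 0.12 to 0.26 kg, upright on the bench. Origin: centre of its underside. Dish 72 mm wide at the foot, 100 at the rim, 26 high. Bail of 5 mm wire in its y-z plane: from the rim in to y = +-24 at z = 57, upright to z = 94 (53 mm over the outside: grip here, closing along y), in to y = +-17 at z = 104, then a shallow arch along y
- bail_top (a point): middle of the bail's top bar (wire axis, wire 5 mm) at (0, 0, 108) mm in the pan's frame. When hung it lies about 2.5 mm above hook_seat
- parts_bin: open grey plastic parts bin, loose, 0.35 kg. Origin: centre of its underside. 52 (x) x 100 (y) mm, walls 2.5 mm, back wall (+x) 68 mm high, front (-x) 46 mm, two compartments side by side: the scale stands in the left one (+y), a few bolts lie in the other
- glue_bottle_a: glue bottle with a long nozzle, 47 mm wide, 168 mm high, standing behind the work, right; origin at its underside centre
- glue_bottle_b: the like glue bottle, standing behind the work, left
- spray_can: spray can 65 mm wide, 199 mm high, standing right of the stand; origin at its underside centre
- stand_clamp (a point): centre of the stand's clamp block, (60, 0, 343) mm in the stand's frame: it must lie behind the hung scale, on its +x side
- nipple_b: the like brass fitting beside it in the pan
- nipple_a: brass pipe fitting (hex nipple, threaded at both ends), 26 x 30 x 41 mm, 0.06 kg, standing loose in the pan; origin at its underside centre

How it is judged:
On the way:
1. the scale alone hangs upright by its ring in the dip of the stand's arm, front outwards, and is let go (horizontal distance between scale_ring and stand_seat below 0.02 m and distance between scale_ring and stand_seat below 0.028 m and x of stand_clamp in the frame of scale above 0.04 m and angle between scale's own z axis and vertical below 0.2 rad and contact force between scale and stand above 0.8 N and contact force between each of the fingers, pan and scale below 0.05 N), for 0.3 s.
At the end, for the whole second after the job is handed in: Scale hangs by its ring in the arm's dip (within 20 mm), front outwards, within 0.2 rad of upright; the pan hangs free by its bail from the scale's hook (bar within 10 mm of its seat), tilt under 0.25 rad, at rest, drawing the hook down over 3 mm, both fittings within 60 mm of its centre (horizontal distance between scale_ring and stand_seat below 0.02 m and distance between scale_ring and stand_seat below 0.028 m and x of stand_clamp in the frame of scale above 0.04 m and angle between scale's own z axis and vertical below 0.2 rad and distance between bail_top and hook_seat below 0.01 m and contact force between pan and scale above 1 N and value of joint scale_hook above 0.003 m and contact force between pan and stand below 0.05 N and height (world z) of pan above 0.02 m and angle between pan's own z axis and vertical below 0.25 rad and linear speed of pan below 0.06 m/s and distance between each of nipple_a, nipple_b and pan below 0.06 m); the robot touches nothing.
It fails at once if a fitting is spilled from the pan (distance between any of nipple_a, nipple_b and pan above 0.08 m).
It fails at once if a glue bottle or the spray can is knocked over (angle between any of glue_bottle_a, glue_bottle_b, spray_can's own z axis and vertical above 0.6 rad).
It also fails if it takes over 67 s, if anything falls off the work surface, if the arm or the gripper's body presses on something with over 40 N, if the wrist force passes 120 N, or if a joint passes its speed limit or range.

## Robot

A 6-joint arm with a two-finger parallel gripper is mounted at the origin on a cart in front of the work surface, level with it; the furniture and walls round the work are solid. World frame = base frame: x ahead of the robot, y to its left, z up, the work surface at z = 0. Lengths are in m, angles in rad, forces in N, time in s.
With the tool pointing down it reaches from about 0.25 to 0.775 m from the base axis. Payload 4 kg.
Tool frame: the origin (TCP) lies on the centre line of the jaws, within the pads' length; the fingertips stand 11 mm ahead of it and the grasp point (between the pads) lies 8 mm behind it; z points along the fingers, y is the line along which they close (so a half turn about z gives the same grasp; the last joint's range is limited). The gripper opens to 94 mm and grips with 3 to 60 N. Pads are 16 mm wide; open, the fingers measure 119 mm over their backs; the gripper's body (75 mm by 177 mm) begins 78 mm behind the grasp point.
Start: joints at [-1.219, 0.087, 1.371, -0, 1.684, -0.103], TCP at [0.242, -0.494, 0.189] pointing down, gripper open.
Joint ranges: [-3.1, 3.1], [-0.76, 2.03], [0.27, 2.55], [-1.08, 4.22], [0.17, 2.65], [-2.57, 2.57]. Speed limits (rad/s): [2.79, 2.79, 3.14, 3.14, 3.14, 3.14].

## Interface

Orientations are given as a 3x3 rotation matrix whose columns are the frame's x, y, z axes.
In Python, from cell import get_state, camera, camera_info, close_job gives the robot as it stands. The module is installed in compiled form; this text tells all that it offers.
- The arm moves only by the tool apply_moves, never from a script. Its argument "plan" is a list of rows, each a list of 5 numbers: the shift along the world's x, y, z in units of 40 mm (1.0 is 40 mm), then the turn about the world's z in units of 8 degrees (1.0 is 8 degrees), then the finger opening in mm, from 0 to 94. In form: [[x, y, z, roll, gripper], ...]. A call has 1 to 12 rows; each row is the pose to reach, as a shift and turn from the pose commanded when the call began; what a row does not reach only later rows make up. A row lasts 1/8 s, in which the tool goes at most 62.5 mm and 10.7 degrees, less where a joint would pass 70% of its speed; a pose out of reach is approached as far as the arm can. A call with a gripper value outside its range is refused whole. The fingers move at their own pace and stop on an object; "squeeze" is the grip in N (left out, the last holds). Time passes only in rows, so rows that repeat a pose let the fingers close. It gives the time, the measured TCP pose, the force, the opening and the grip force at its end, in the units of the state.
- get_state(): the state, without advancing time (a new reading comes with each control period).
- camera(name): name is "scene" or "top" or "wrist"; returns (picture, depth): 420x560x3 uint8, red, green, blue; 420x560 float32, m along the optical axis (not along the pixel's ray), 0 where there is no reading.
- camera_info(name): a dict with "camera_matrix" (3x3 intrinsics, pixels), "rvec" (rotation vector, rad) and "tvec" (3), from world to camera coordinates, as OpenCV has them; the wrist camera has in their place "tool_from_camera" (4x4, takes a point from camera to tool coordinates, whose origin is the TCP and whose axes are the flange's). Camera axes: x right, y down, z forward; pixel columns grow to the right and rows downward; lengths in m; the calibration is good to about 2 mm. A picture is of the moment at which its call begins: read the wrist's pose just before it. camera_info takes no time and is no camera call.
- close_job(): hands the job in; it is judged then, once.
The state is a dict: "clock": time; "joints": joint angles; "joint_vel": joint speeds; "joint_torque": joint torques, N m; "position": TCP position; "orientation": TCP orientation; "wrist_force": force on the tool from outside, world axes, zero at the start; "torque": the same for the moment, N m; "grip_width": finger opening in m; "grip_force": force on a finger pad.
Only numpy, scipy, OpenCV 4.12 (cv2) and the standard library are available. Lean on these libraries where they do the work, as an engineer would, in place of code of your own. Each camera call takes 0.05 s, during which the arm holds its last target. There are 200 camera calls.

## Working session

There is one attempt and no reset: what is moved stays moved. The work goes in short steps, Python scripts to look and compute and a tool call to move; the robot and the scene stay as the last step left them, time stands still between calls to the robot, and variables do not carry over. Pictures are saved under pics/ and viewed, at most 10 in all, crops included, and the job is handed in when it is done.

Besides the shell and the picture viewer there is one more tool, called after "Request:" by a JSON object that holds its "op" and its "data". apply_moves: Moves the arm, as the interface text tells. Its arguments: {"type":"object","properties":{"plan":{"type":"array"},"squeeze":{"type":"number"}},"required":["plan"]}

```bash
mkdir -p pics; ls
cat > h.py <<'E'
import numpy as np, cv2
from cell import *
def cap(n,save=None):
    s=get_state(); p,d=camera(n); i=camera_info(n); K=np.array(i["camera_matrix"])
    if "rvec" in i:
        R=cv2.Rodrigues(np.array(i["rvec"],float))[0]; t=np.array(i["tvec"],float).ravel()
        Rw=R.T; tw=-R.T@t
    else:
        T=np.array(i["tool_from_camera"]); Rt=np.array(s["orientation"]); Rw=Rt@T[:3,:3]; tw=Rt@T[:3,3]+np.array(s["position"])
    v,u=np.mgrid[:420,:560]
    c=np.stack([(u-K[0,2])/K[0,0]*d,(v-K[1,2])/K[1,1]*d,d],-1)
    P=c@Rw.T+tw; P[d==0]=np.nan
    if save: cv2.imwrite("pics/"+save,p[:,:,::-1])
    np.savez("/tmp/%s.npz"%n,p=p,d=d,P=P,K=K,Rw=Rw,tw=tw)
    return p,d,P,K,Rw,tw
E
python3 - <<'E'
from h import *
s=get_state(); print(s["clock"],s["position"],np.round(s["orientation"],3).tolist(),s["grip_width"])
a=cap("scene"); b=cap("top"); 
print(a[5],a[4][:,2],b[5],b[4][:,2])
im=np.hstack([a[0],b[0]])
cv2.imwrite("pics/scene.png",a[0][:,:,::-1]);cv2.imwrite("pics/top.png",b[0][:,:,::-1])
E
```

```text
pics
0.0 [ 0.24138466 -0.49354942  0.18750357] [[0.898, 0.439, -0.001], [0.439, -0.898, 0.002], [0.0, -0.002, -1.0]] 0.09399217145827429
[-0.40294924  0.69224264  1.1278034 ] [ 0.66262283 -0.36422324 -0.65442526] [0.44176166 0.21233697 1.42277232] [ 0.07499971 -0.0060794  -0.99716502]
```

View pics/scene.png

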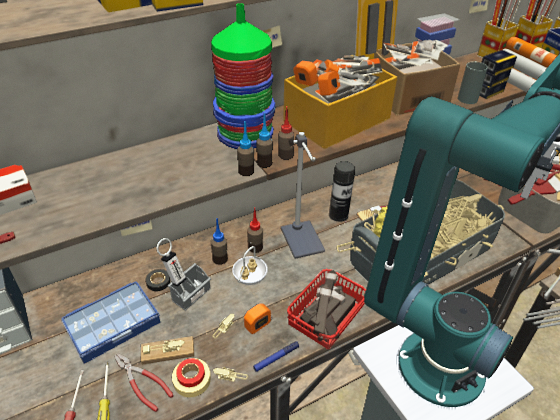

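View pics/top.png

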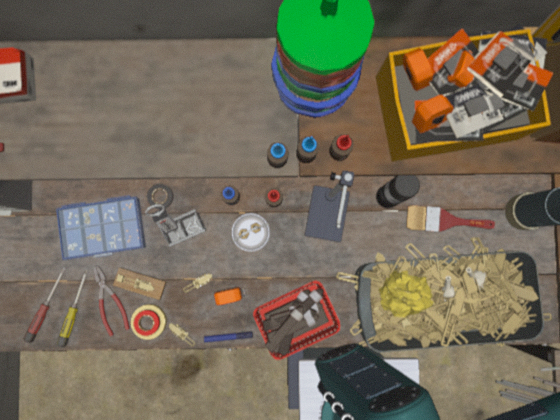

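Run:
```python
import numpy as np, cv2
T=np.load('/tmp/top.npz');S=np.load('/tmp/scene.npz')
P=T['P'];
def q(n,r,c):
    Pn=(T if n=='t' else S)['P'];print(n,r,c,np.round(Pn[r,c],4))
for r,c in [(235,250),(197,230),(198,274),(190,400),(225,183),(205,157),(178,345),(215,325)]:q('t',r,c)
for n,D in(('t',T),('s',S)):
    A=D['P'].reshape(-1,3); C=D['p'].reshape(-1,3)
    f=P[215,325]
    near=np.hypot(A[:,0]-f[0],A[:,1]-f[1])<.15
    m=near&(A[:,2]>.33)&(A[:,2]<.38); B=A[m]; print(n,'armpts',len(B)); print(np.round(B[np.argsort(B[:,0])][::max(1,len(B)//25)],3).tolist())
    m=near&(A[:,2]>.008)&(A[:,2]<.024)
    B=A[m].astype(np.float32)
    # largest component roughly: only points within 0.11 of median
    md=np.median(B[:,:2],0);B=B[np.hypot(*(B[:,:2]-md).T)<.11]
    print('foot',len(B),B[:,2].mean(),cv2.minAreaRect(B[:,:2]*1000))
    b=P[225,183]; near=np.hypot(A[:,0]-b[0],A[:,1]-b[1])<.12
    m=near&(A[:,2]>.035)&(A[:,2]<.075);B=A[m].astype(np.float32);print('bin',len(B),cv2.minAreaRect(B[:,:2]*1000))
    m=near&(A[:,2]>.085);B=A[m];print('scale',len(B));print(np.round(B[np.argsort(B[:,2])][::max(1,len(B)//25)],3).tolist())
    b=P[235,250]; near=np.hypot(A[:,0]-b[0],A[:,1]-b[1])<.07
    m=near&(A[:,2]>.02)&(A[:,2]<.03);B=A[m].astype(np.float32);print('pan',cv2.minEnclosingCircle(B[:,:2]*1000))
    m=near&(A[:,2]>.06);B=A[m];print('bail',len(B));print(np.round(B[np.argsort(B[:,2])][::max(1,len(B)//25)],3).tolist())
```

```text
t 235 250 [0.4847 0.2845 0.0011]
t 197 230 [0.5781 0.3289 0.1017]
t 198 274 [0.5737 0.218  0.1054]
t 190 400 [ 0.5791 -0.0773  0.1999]
t 225 183 [0.5131 0.4612 0.0227]
t 205 157 [0.552  0.4917 0.1934]
t 178 345 [0.5863 0.0728 0.3667]
t 215 325 [0.5354 0.0819 0.0108]
t armpts 767
[[0.488, 0.087, 0.35], [0.505, 0.088, 0.342], [0.521, 0.079, 0.342], [0.537, 0.08, 0.346], [0.552, 0.077, 0.343], [0.569, 0.074, 0.344], [0.576, 0.071, 0.352], [0.58, 0.082, 0.338], [0.584, 0.073, 0.369], [0.588, 0.065, 0.37], [0.59, 0.077, 0.352], [0.593, 0.095, 0.35], [0.596, 0.057, 0.357], [0.599, 0.095, 0.35], [0.603, 0.067, 0.353], [0.649, 0.142, 0.352], [0.651, 0.067, 0.347], [0.653, 0.08, 0.338], [0.655, 0.144, 0.364], [0.657, 0.146, 0.367], [0.659, 0.14, 0.367], [0.66, 0.068, 0.356], [0.662, 0.06, 0.348], [0.664, 0.154, 0.352], [0.668, 0.083, 0.351], [0.674, 0.06, 0.349]]
foot 1640 0.015019576 ((530.061279296875, 82.91311645507812), (158.45986938476562, 174.7864227294922), 68.12106323242188)
bin 419 ((502.28570556640625, 491.52447509765625), (88.60243225097656, 177.2675323486328), 4.634660243988037)
s
[... 3185 characters left out ...]
1
[[0.479, 0.305, 0.063], [0.506, 0.26, 0.064], [0.481, 0.304, 0.064], [0.482, 0.303, 0.067], [0.503, 0.261, 0.071], [0.479, 0.307, 0.072], [0.481, 0.306, 0.078], [0.507, 0.262, 0.081], [0.499, 0.262, 0.083], [0.477, 0.305, 0.085], [0.499, 0.263, 0.088], [0.479, 0.307, 0.088], [0.505, 0.262, 0.09], [0.499, 0.263, 0.092], [0.485, 0.3, 0.095], [0.501, 0.261, 0.097], [0.486, 0.3, 0.098], [0.483, 0.298, 0.1], [0.477, 0.304, 0.1], [0.481, 0.305, 0.102], [0.484, 0.3, 0.104], [0.484, 0.294, 0.105], [0.497, 0.272, 0.106], [0.499, 0.268, 0.107], [0.497, 0.266, 0.107], [0.496, 0.282, 0.108], [0.487, 0.293, 0.11], [0.497, 0.272, 0.11], [0.49, 0.285, 0.111], [0.488, 0.283, 0.112], [0.489, 0.282, 0.115]]
```

Request:
{"op": "apply_moves", "data": {"plan": [[0,0,2,0,94],[0.5,2,4,0,94],[1,4,5,0,94],[1,5.5,5,0,94],[1.5,7,5,0,94],[1.5,8.5,5,0,94],[2,10,5,0,94],[2,11.5,5,0,94],[2.5,13,5,0,94],[3,15,5,0,94],[3,17,5,0,94],[3.5,20.5,5,0,94]]}}

```text
clock: 1.6
position: [0.3565, 0.1438, 0.388]
orientation: [[0.898, 0.439, 0.0], [0.439, -0.898, -0.0], [0.0, 0.0, -1.0]]
wrist_force: [0.3, -1.4, -0.0]
grip_width: 0.0942
grip_force: 0.0
```

Run:
```python
from h import *
s=get_state(); print(s["clock"],s["position"],np.round(s["orientation"],3).tolist(),np.round(s["joints"],2))
print(np.round(camera_info("wrist")["tool_from_camera"],3), camera_info("wrist")["camera_matrix"])
```

```text
1.6 [0.35649546 0.14378805 0.38804704] [[0.898, 0.439, 0.0], [0.439, -0.898, -0.0], [0.0, 0.0, -1.0]] [ 0.24 -0.23  1.27 -0.    2.1   1.35]
[[ 0.001 -0.963 -0.27   0.079]
 [ 1.     0.002 -0.     0.001]
 [ 0.001 -0.27   0.963 -0.196]
 [ 0.     0.     0.     1.   ]] [[300.98435481   0.         280.32482821]
 [  0.         300.98435481 210.70832786]
 [  0.           0.           1.        ]]
```

Run:
```python
from h import *
cap("wrist","w1.png"); import shutil; shutil.copy('/tmp/wrist.npz','/tmp/w1.npz')
```

Request:
{"op": "apply_moves", "data": {"plan": [[0.5,1.5,0,0,94],[1,3,0,0,94],[1.5,4.5,0,0,94],[1.5,6,0,0,94],[1.5,6,0,0,94],[1.5,6,0,0,94]]}}

```text
clock: 2.4
position: [0.4169, 0.3812, 0.3878]
orientation: [[0.898, 0.439, -0.001], [0.439, -0.898, -0.001], [-0.001, 0.001, -1.0]]
wrist_force: [0.3, 0.2, -0.3]
grip_width: 0.094
grip_force: 0.0
```

Run:
```python
from h import *
cap("wrist","w2.png"); print(get_state()["position"],get_state()["clock"]); import shutil; shutil.copy('/tmp/wrist.npz','/tmp/w2.npz')
a=cv2.imread('pics/w1.png');b=cv2.imread('pics/w2.png')
cv2.imwrite('pics/w12.png',cv2.resize(np.vstack([a[60:360],b[60:360]]),(560,600)))
```

```text
[0.416917   0.38061925 0.3887054 ] 2.45
```

View pics/w12.png

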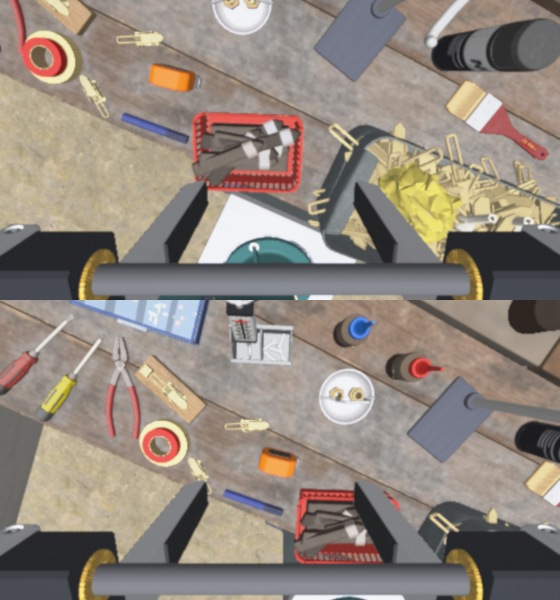

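```bash
cat > fit.py <<'E'
import numpy as np
from scipy.optimize import least_squares
from scipy.spatial.transform import Rotation as Ro
def load(ns): return {n:np.load('/tmp/%s.npz'%n)['P'].reshape(-1,3) for n in ns}
def poly(p,V,r):
    V=np.array(V,float);d=[]
    for a,b in zip(V[:-1],V[1:]):
        t=np.clip((p-a)@(b-a)/((b-a)@(b-a)),0,1); d.append(np.linalg.norm(p-a-t[:,None]*(b-a),axis=1))
    return np.min(d,0)-r
def box(p,h,c=(0,0,0)):
    q=np.abs(p-np.array(c))-np.array(h); return np.linalg.norm(np.maximum(q,0),axis=1)+np.minimum(q.max(1),0)
def tor(p,c,R,r):
    q=p-np.array(c); return np.hypot(np.hypot(q[:,1],q[:,2])-R,q[:,0])-r
def scale_sdf(p): return np.minimum.reduce([box(p,(11,17,37)),box(p,(12,18,4.3),(0,0,40.7)),tor(p,(0,0,71.5),21.5,2.5)])
arm=[(52,0,343),(2,0,343),(-11,0,340),(-29,0,340),(-37,0,344),(-40,0,351)]
bail=[(0,-48,26),(0,-24,57),(0,-24,94),(0,-17,104),(0,0,108),(0,17,104),(0,24,94),(0,24,57),(0,48,26)]
E
python3 - <<'E'
from fit import *
D=load(['w1','w2','top','scene'])
def fit(name,sel,f,x0,T,use):
    for grp in use:
        A=np.vstack([D[n] for n in grp])*1000; A=A[np.isfinite(A).all(1)]; A=A[sel(A)]
        if len(A)<15: print(name,grp,'few',len(A));continue
        x=x0
        for lim in (15,8):
            g=least_squares(lambda x:f(T(x,A)),x,loss='soft_l1',f_scale=1.5); x=g.x
        r=np.abs(f(T(x,A)));print(name,grp,len(A),np.round(x,2),'med',np.round(np.median(r),2),np.round(np.percentile(r,90),2))
def Ty(x,A): # x,y,yaw(deg), dz
    R=Ro.from_euler('z',x[2],degrees=True).as_matrix(); return (A-[x[0],x[1],x[3]])@R
G=[['top'],['scene'],['w1'],['w2'],['w2','top','scene']]
fit('stand',lambda A:(A[:,0]<575)&(A[:,0]>470)&(np.abs(A[:,1]-80)<50)&(A[:,2]>325)&(A[:,2]<370),lambda p:poly(p,arm,4),[530,82,-8,0],Ty,G)
fit('foot',lambda A:(A[:,0]<640)&(A[:,0]>440)&(np.abs(A[:,1]-80)<100)&(A[:,2]>10)&(A[:,2]<22),lambda p:poly(p,arm,4)*0+box(p,(70,50,8),(10,0,8)),[530,82,-8,0],Ty,G[-1:])
fit('bail',lambda A:(np.hypot(A[:,0]-492,A[:,1]-283)<60)&(A[:,2]>55),lambda p:poly(p,bail,2.5),[492,284,25,0],Ty,G)
def Ts(x,A):
    R=Ro.from_euler('ZY',[x[3],x[4]],degrees=True).as_matrix(); return (A-x[:3])@R
fit('scale',lambda A:(A[:,0]<590)&(A[:,0]>480)&(np.abs(A[:,1]-488)<45)&(A[:,2]>75),scale_sdf,[520,488,115,20,20],Ts,G)
E
```

```text
stand ['top'] 173 [ 5.308e+02  7.899e+01 -1.282e+01  4.900e-01] med 0.94 2.8
stand ['scene'] 99 [528.21  78.84 -13.78   3.11] med 1.45 6.11
stand ['w1'] 1789 [ 5.3048e+02  7.8070e+01 -1.3380e+01  1.8000e-01] med 0.71 3.07
stand ['w2'] few 0
stand ['w2', 'top', 'scene'] 272 [529.46  78.85 -13.67   2.02] med 1.31 3.83
foot ['w2', 'top', 'scene'] 5962 [ 5.3116e+02  7.8160e+01 -1.1300e+01 -2.4000e-01] med 0.94 3.31
bail ['top'] 47 [493.15 283.41  26.86   1.03] med 0.55 1.58
bail ['scene'] 67 [491.41 283.7   27.73   2.34] med 0.98 2.21
bail ['w1'] 189 [4.9225e+02 2.8248e+02 2.5970e+01 8.0000e-02] med 0.23 0.84
bail ['w2'] 3416 [455.86 336.33 -97.35 418.95] med 1.6 4.67
bail ['w2', 'top', 'scene'] 3530 [453.32 350.71  50.96 458.74] med 2.51 8.34
scale ['top'] 435 [520.54 491.66 110.32  22.73  19.45] med 0.76 2.15
scale ['scene'] 559 [519.23 490.85 111.98  23.81  19.6 ] med 1.04 3.18
scale ['w1'] few 0
scale ['w2'] 1446 [519.58 490.77 110.98  23.48  20.13] med 0.41 1.14
scale ['w2', 'top', 'scene'] 2440 [519.6  490.96 111.    23.43  20.02] med 0.61 2.15
```

Request:
{"op": "apply_moves", "data": {"plan": [[1.4,1.4,-0.5,-0.2,94],[2.78,2.84,-1.5,-0.33,94],[2.78,2.84,-2.5,-0.33,94],[2.78,2.84,-3.8,-0.33,94],[2.78,2.84,-5,-0.33,80],[2.78,2.84,-6,-0.33,70],[2.78,2.84,-6.5,-0.33,60],[2.78,2.84,-6.5,-0.33,50],[2.78,2.84,-6.5,-0.33,50]], "squeeze": 15}}

```text
clock: 3.58
position: [0.5292, 0.4947, 0.1311]
orientation: [[0.918, 0.396, 0.003], [0.396, -0.918, 0.002], [0.004, -0.001, -1.0]]
wrist_force: [0.6, -0.0, 0.1]
grip_width: 0.0509
grip_force: 0.0
```

Run:
```python
from h import *
s=get_state(); print(s["clock"],s["position"],np.round(s["orientation"],3).tolist(),np.round(s["joints"],2))
cap("wrist","w3.png")
```

```text
3.575 [0.52923666 0.49474971 0.13112968] [[0.918, 0.396, 0.003], [0.396, -0.918, 0.002], [0.004, -0.001, -1.0]] [ 0.67  0.5   0.97 -0.    1.67  1.84]
```

View pics/w3.png

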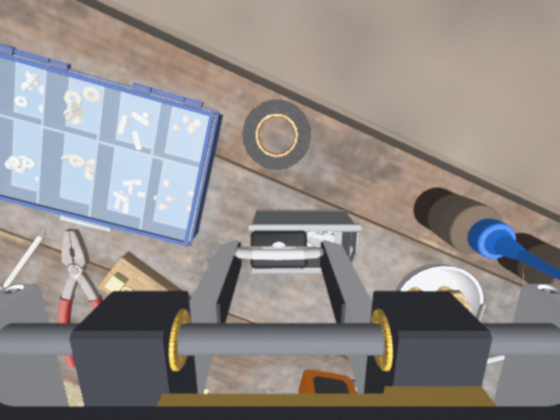

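The wrist picture shows the ring (278,252) and top cap (275,250) centred between the open fingers. Closing now.

Request:
{"op": "apply_moves", "data": {"plan": [[0,0,0,0,30],[0,0,0,0,30],[0,0,0,0,30],[0,0,0.3,0,30],[0,0,0.8,0,30],[0,0,1.4,0,30],[0,0,2.0,0,30],[0,0,2.6,0,30],[0,0,2.6,0,30],[0,0,2.6,0,30]], "squeeze": 15}}

```text
clock: 4.88
position: [0.5277, 0.495, 0.2308]
orientation: [[0.918, 0.398, -0.002], [0.398, -0.918, -0.002], [-0.002, 0.001, -1.0]]
wrist_force: [0.1, -0.9, -1.6]
grip_width: 0.0359
grip_force: 16.3
```

```bash
cat > sc.py <<'E'
from h import *; from fit import *
def scale_in_hand(x0,names=('scene','top','wrist'),rad=70,f=scale_sdf):
    # x: centre mm, yaw, lean, roll deg
    for n in names:
        P=cap(n)[2].reshape(-1,3)*1000; P=P[np.isfinite(P).all(1)]
        P=P[np.linalg.norm(P-np.array(x0[:3])-[0,0,25],axis=1)<rad+20]
        T=lambda x,A:(A-x[:3])@Ro.from_euler('ZYX',x[3:],degrees=True).as_matrix()
        x=np.array(x0,float)
        for lim in (20,8):
            A=P[np.abs(f(T(x,P)))<lim]
            if len(A)<40: print(n,'few',len(A));break
            x=least_squares(lambda x:f(T(x,A)),x,loss='soft_l1',f_scale=1).x
        else:
            r=np.abs(f(T(x,A))); print(n,len(A),np.round(x,1),'med',np.round(np.median(r),2))
E
python3 - <<'E'
from sc import *
s=get_state(); print(s["clock"],s["position"],s["grip_width"],s["grip_force"],s["wrist_force"])
scale_in_hand([520,491,215,23,15,0])
cv2.imwrite('pics/s4.png',cv2.resize(np.load('/tmp/scene.npz')['p'][200:340,100:300,::-1],(800,560),interpolation=2))
E
```

```text
4.875 [0.52765637 0.49504581 0.23084469] 0.03586728178638734 16.272664507851005 [ 0.07524804 -0.8871473  -1.57357083]
scene 657 [517.2 489.8 212.4  27.8  14.3  -1.4] med 2.28
top few 10
wrist 5698 [ 5.324e+02  4.954e+02  2.550e+02  2.360e+01  5.800e+00 -3.000e-01] med 2.55
```

View pics/s4.png

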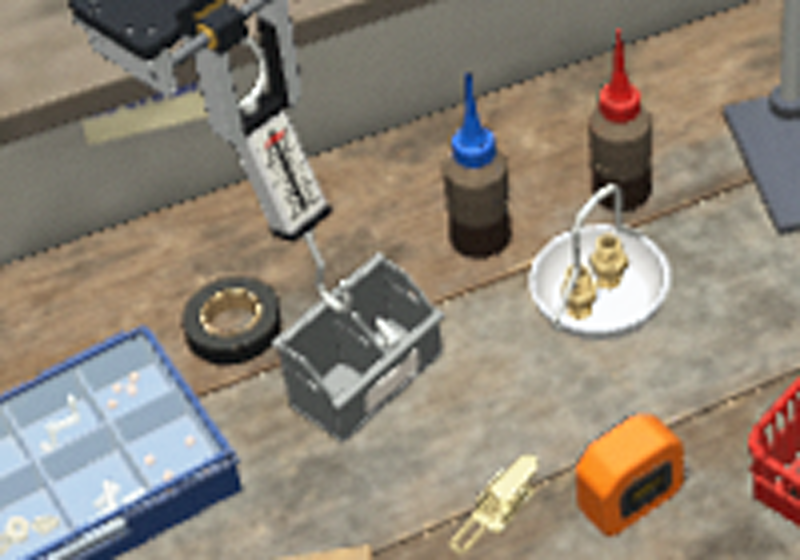

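Request:
{"op": "apply_moves", "data": {"plan": [[0,0,1,0,30],[-0.2,-0.5,1.7,-0.5,30],[-0.5,-1.5,1.7,-1.2,30],[-0.8,-2.5,1.7,-2,30],[-1.1,-3.6,1.7,-2.8,30],[-1.4,-4.7,1.7,-3.5,30],[-1.7,-5.8,1.7,-4.2,30],[-2,-7,1.7,-4.55,30],[-2.2,-8.2,1.7,-4.55,30],[-2.4,-9.2,1.7,-4.55,30],[-2.47,-9.84,1.7,-4.55,30],[-2.47,-9.84,1.7,-4.55,30]], "squeeze": 25}}

```text
clock: 6.52
position: [0.4288, 0.1004, 0.3]
orientation: [[0.974, -0.228, -0.0], [-0.228, -0.974, -0.0], [-0.0, 0.0, -1.0]]
wrist_force: [-0.2, 0.8, -1.9]
grip_width: 0.0357
grip_force: 26.0
```

Run:
```python
from sc import *
s=get_state(); print(s["clock"],s["position"],s["grip_width"],s["wrist_force"])
p=np.array(s["position"])*1000; d=np.array([.974,-.225])
scale_in_hand([*(p[:2]-10*d),p[2]-20,-13,18,0],names=('scene','wrist'))
cv2.imwrite('pics/s5.png',cv2.resize(np.load('/tmp/scene.npz')['p'][100:240,200:400,::-1],(800,560),interpolation=2))
```

```text
6.525 [0.42876994 0.10042767 0.29996149] 0.035740465109482505 [-0.24732896  0.81496896 -1.89756276]
scene 608 [418.5 102.6 281.8 -13.3  18.6  -1.5] med 1.42
wrist 4091 [ 4.276e+02  1.008e+02  2.886e+02 -1.300e+01  8.900e+00  2.000e-01] med 1.88
```

View pics/s5.png

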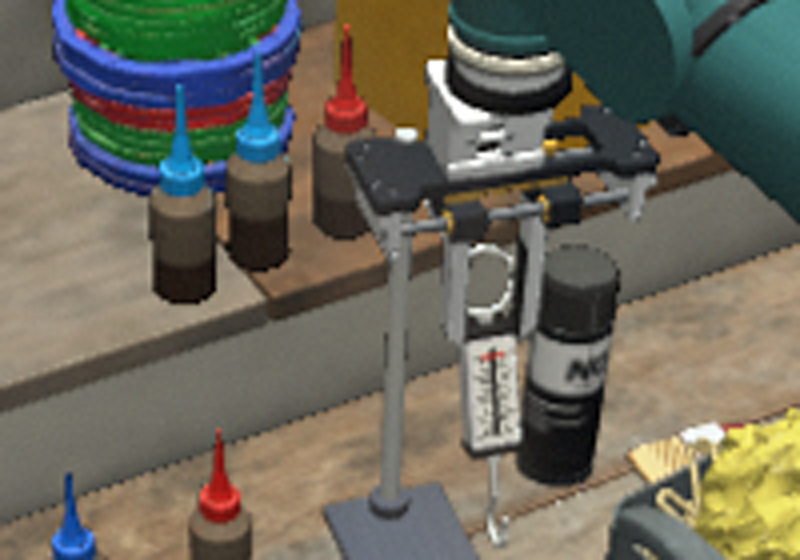

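Request:
{"op": "apply_moves", "data": {"plan": [[0.4,-0.06,0,0,30],[0.8,-0.15,0,0,30],[1.2,-0.24,0,0,30],[1.565,-0.33,0,0,30],[1.565,-0.33,0,0,30],[1.565,-0.33,-0.2,0,30],[1.565,-0.33,-0.4,0,30],[1.565,-0.33,-0.5,0,30],[1.565,-0.33,-0.5,0,30]]}}

```text
clock: 7.75
position: [0.4913, 0.0885, 0.2799]
orientation: [[0.974, -0.225, -0.001], [-0.225, -0.974, -0.0], [-0.001, 0.0, -1.0]]
wrist_force: [-0.1, 0.9, -1.6]
grip_width: 0.0357
grip_force: 26.1
```

Run:
```python
from sc import *
s=get_state(); print(s["clock"],s["position"],s["grip_width"],s["wrist_force"])
p=np.array(s["position"])*1000; d=np.array([.974,-.225])
scale_in_hand([*(p[:2]-10*d),p[2]-20,-13,18,0],names=('scene',))
cv2.imwrite('pics/s6.png',cv2.resize(np.load('/tmp/scene.npz')['p'][100:240,230:370,::-1],(600,600),interpolation=2))
```

```text
7.75 [0.49133441 0.08850492 0.2798624 ] 0.03572980763479092 [-0.10705523  0.91096751 -1.59769376]
scene 569 [ 4.805e+02  9.050e+01  2.612e+02 -8.500e+00  1.900e+01 -2.000e-01] med 1.69
```

View pics/s6.png

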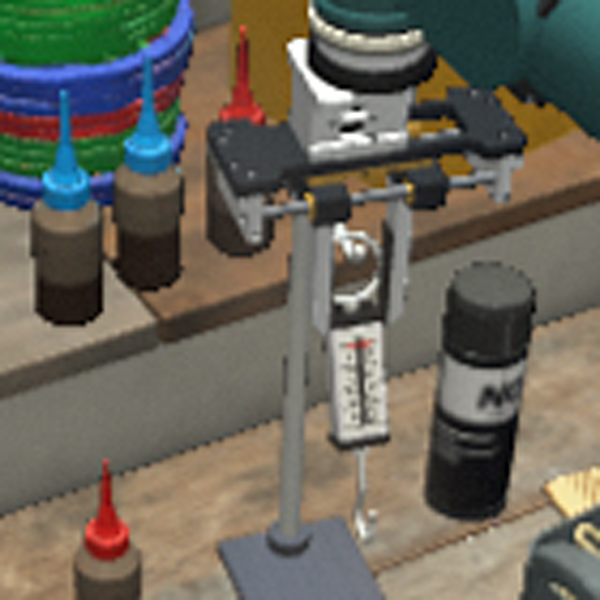

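The ring encircles the arm tip (350,243), near its top; the weight is still carried by the gripper. Lower until it's transferred.

Request:
{"op": "apply_moves", "data": {"plan": [[0,0,-0.04,0,30],[0,0,-0.08,0,30],[0,0,-0.12,0,30],[0,0,-0.12,0,30]]}}

```text
clock: 8.3
position: [0.4926, 0.0885, 0.2776]
orientation: [[0.974, -0.225, 0.004], [-0.225, -0.974, 0.0], [0.004, -0.001, -1.0]]
wrist_force: [-1.1, -0.0, 5.4]
grip_width: 0.0353
grip_force: 27.5
```

Request:
{"op": "apply_moves", "data": {"plan": [[0,0,0.03,0,30],[0,0,0.03,0,30],[0,0,0.03,0,30],[0,0,0.03,0,30],[0,0,0.03,0,30],[0,0,0.03,0,30]], "squeeze": 3}}

```text
clock: 9.05
position: [0.492, 0.0884, 0.2768]
orientation: [[0.974, -0.225, 0.0], [-0.225, -0.974, -0.0], [0.0, 0.0, -1.0]]
wrist_force: [2.5, -0.4, 3.0]
grip_width: 0.0363
grip_force: 3.0
```

Run:
```python
from sc import *
s=get_state(); print(s["clock"],s["position"],s["grip_width"],s["wrist_force"],s["grip_force"])
p=np.array(s["position"])*1000; d=np.array([.974,-.225])
scale_in_hand([*(p[:2]-5*d),p[2]-20,-13,10,0],names=('scene',))
```

```text
9.05 [0.49195483 0.08837591 0.27679549] 0.03626842709486113 [ 2.45402502 -0.40104595  3.00353253] 3.043494450976141
scene 574 [482.2  89.9 258.   -1.8   7.7  -1. ] med 2.89
```

Request:
{"op": "apply_moves", "data": {"plan": [[0,0,0,0,38],[0,0,0,0,42],[0,0,0,0,46],[0,0,0,0,60],[0,0,0,0,80],[0,0,0,0,94],[0,0,0,0,94],[0,0,0,0,94]]}}

```text
clock: 10.1
position: [0.4918, 0.0885, 0.2768]
orientation: [[0.974, -0.225, 0.0], [-0.225, -0.974, -0.0], [0.0, 0.0, -1.0]]
wrist_force: [-0.5, -0.6, -1.0]
grip_width: 0.092
grip_force: 0.0
```

Run:
```python
from sc import *
s=get_state(); print(s["clock"],s["position"],s["grip_width"],s["wrist_force"],s["grip_force"])
for k in range(4): scale_in_hand([511,82.6,253.5,-13,0,0],names=('scene',))
scale_in_hand([511,82.6,253.5,-13,0,0],names=('top',))
```

```text
10.1 [0.49184321 0.08846596 0.27675552] 0.09198968454547822 [-0.46584994 -0.58147788 -1.01514127] 0.0
scene 394 [537.4  74.3 258.5 -22.7 -17.6   0.7] med 1.07
scene 374 [520.4  80.9 253.7 -28.4  -5.    0.8] med 2.53
scene 393 [ 5.132e+02  8.310e+01  2.541e+02 -2.640e+01  0.000e+00 -3.000e-01] med 2.28
scene 454 [519.2  78.9 254.5 -23.7  -5.4  -0.9] med 1.21
top few 0
```

Request:
{"op": "apply_moves", "data": {"plan": [[0,0,0.1,0,94],[0,0,0.1,0,94],[0,0,0.1,0,94],[0,0,0.1,0,94],[0,0,0.1,0,94],[0,0,0.1,0,94],[0,0,0.1,0,94],[0,0,0.1,0,94],[0,0,0.1,0,94],[0,0,0.1,0,94],[0,0,0.1,0,94],[0,0,0.1,0,94]]}}

```text
clock: 11.85
position: [0.4918, 0.0885, 0.2807]
orientation: [[0.974, -0.225, -0.0], [-0.225, -0.974, -0.0], [-0.0, 0.0, -1.0]]
wrist_force: [-1.4, -0.3, 1.0]
grip_width: 0.0943
grip_force: 0.0
```

Run:
```python
from sc import *
s=get_state(); print(s["clock"],s["position"],s["grip_width"],s["wrist_force"],s["grip_force"])
for k in range(6): scale_in_hand([511,82.6,253.5,-13,0,0],names=('scene',))
```

```text
11.85 [0.49184153 0.08847929 0.28071107] 0.0942783532184702 [-1.39832859 -0.32829058  1.04053134] 0.0
scene 540 [ 4.938e+02  8.840e+01  2.559e+02 -1.430e+01  1.150e+01  3.000e-01] med 1.24
scene 480 [485.3  91.1 257.6 -19.3  18.4  -1.3] med 2.62
scene 489 [ 5.102e+02  8.380e+01  2.540e+02 -1.630e+01  4.000e-01  0.000e+00] med 1.34
scene 462 [ 5.201e+02  8.020e+01  2.536e+02 -1.680e+01 -5.600e+00 -4.000e-01] med 1.25
scene 395 [ 5.121e+02  8.270e+01  2.540e+02 -2.370e+01  5.000e-01 -1.200e+00] med 2.49
scene 376 [ 5.162e+02  8.180e+01  2.537e+02 -2.500e+01 -2.000e+00  3.000e-01] med 2.24
```

Request:
{"op": "apply_moves", "data": {"plan": [[0.24,-0.07,-0.1,0,80],[0.48,-0.147,-0.1,0,60],[0.48,-0.147,-0.1,0,45],[0.48,-0.147,-0.1,0,30],[0.48,-0.147,-0.1,0,30],[0.48,-0.147,-0.1,0,30],[0.48,-0.147,-0.1,0,30]], "squeeze": 3}}

```text
clock: 13.02
position: [0.5106, 0.0828, 0.2766]
orientation: [[0.975, -0.224, -0.001], [-0.224, -0.975, 0.0], [-0.001, -0.0, -1.0]]
wrist_force: [-0.7, 0.3, -0.7]
grip_width: 0.0468
grip_force: 3.0
```

Run:
```python
from sc import *
s=get_state(); print(s["clock"],s["position"],s["grip_width"],s["wrist_force"],s["grip_force"])
for k in range(3): scale_in_hand([511,82.6,253.5,-13,0,0],names=('scene',))
```

```text
13.025 [0.51063889 0.08281812 0.27659183] 0.04677875441253729 [-0.6629396   0.33634411 -0.66392426] 3.0041617155075073
scene 525 [ 5.127e+02  8.080e+01  2.536e+02 -1.960e+01  5.000e-01  9.000e-01] med 1.54
scene 529 [512.2  81.2 254.1 -19.9   0.7   0.7] med 1.54
scene 525 [513.4  80.6 254.  -20.6   0.    0.8] med 1.61
```

Request:
{"op": "apply_moves", "data": {"plan": [[0,0,0,0,48],[0,0,0,0,50],[0,0,0,0,54],[0,0,0,0,66],[0,0,0,0,80],[0,0,0,0,80],[0,0,0.5,0,80],[0,0,1.0,0,80],[0,0,1.0,0,80],[0,0,1.0,0,80]]}}

```text
clock: 14.42
position: [0.5109, 0.0826, 0.3159]
orientation: [[0.974, -0.225, -0.001], [-0.225, -0.974, -0.0], [-0.001, 0.0, -1.0]]
wrist_force: [-0.2, 0.6, 0.1]
grip_width: 0.0801
grip_force: 0.0
```

Run:
```python
from sc import *
s=get_state(); print(s["clock"],s["position"],s["grip_width"],s["wrist_force"],s["grip_force"])
for k in range(5): scale_in_hand([511,82.6,253.5,-13,0,0],names=('scene',))
```

```text
14.425 [0.51086985 0.08258158 0.31588752] 0.08006571010578807 [-0.15597599  0.59514846  0.06033703] 0.0
scene 482 [ 5.164e+02  8.200e+01  2.536e+02 -1.950e+01 -4.000e-01 -2.000e-01] med 1.41
scene 485 [ 5.164e+02  8.210e+01  2.539e+02 -2.040e+01 -3.000e-01 -0.000e+00] med 1.15
scene 482 [ 5.166e+02  8.180e+01  2.541e+02 -1.970e+01 -3.000e-01  5.000e-01] med 1.11
scene 484 [516.7  82.  253.4 -18.7  -0.6   0.6] med 1.21
scene 481 [517.1  82.2 253.7 -19.1  -1.    1. ] med 1.26
```

Request:
{"op": "apply_moves", "data": {"plan": [[0.1,0,0.03,0,60],[0.1,0,0.03,0,50],[0.1,0,0.03,0,44],[0.1,0,0.03,0,40],[0.1,0,0.03,0,40],[0.1,0,0.03,0,40],[0.1,0,0.2,0,40],[0.1,0,0.45,0,40],[0.1,0,0.45,0,40],[0.1,0,0.45,0,40]], "squeeze": 40}}

```text
clock: 15.92
position: [0.5151, 0.0826, 0.3348]
orientation: [[0.974, -0.225, 0.0], [-0.225, -0.974, -0.0], [0.0, 0.0, -1.0]]
wrist_force: [-0.3, 0.0, -1.4]
grip_width: 0.0404
grip_force: 14.4
```

Run:
```python
from sc import *
s=get_state(); print(s["clock"],s["position"],s["grip_width"],s["wrist_force"],s["grip_force"])
for k in range(3): scale_in_hand([515,82.6,270,-13,0,0],names=('scene',))
cv2.imwrite('pics/s7.png',cv2.resize(np.load('/tmp/scene.npz')['p'][100:240,230:370,::-1],(600,600),interpolation=2))
```

```text
15.925 [0.51510068 0.08258664 0.33479031] 0.04043816514000472 [-0.28748886  0.03960153 -1.43489066] 14.378558993339539
scene 487 [516.8  82.2 270.5 -21.6  -0.7   1.5] med 1.33
scene 487 [ 5.167e+02  8.230e+01  2.709e+02 -2.130e+01 -5.000e-01  1.500e+00] med 1.34
scene 488 [517.   82.1 270.4 -18.8  -1.2   1.5] med 1.21
```

View pics/s7.png

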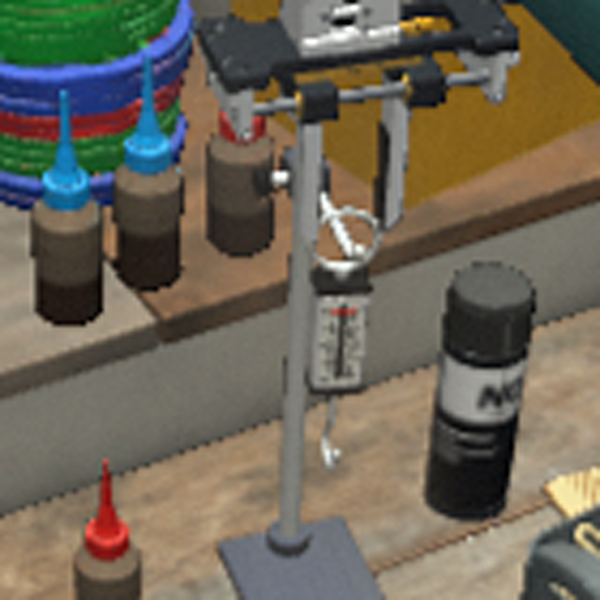

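Request:
{"op": "apply_moves", "data": {"plan": [[0,0,0,0,36],[0,0,0,0,32],[0,0,0,0,32]], "squeeze": 25}}

```text
clock: 16.45
position: [0.515, 0.0826, 0.3347]
orientation: [[0.974, -0.225, -0.0], [-0.225, -0.974, -0.0], [-0.0, 0.0, -1.0]]
wrist_force: [-0.1, -0.0, -1.9]
grip_width: 0.0399
grip_force: 24.2
```

Run:
```python
from sc import *
s=get_state(); print(s["clock"],s["position"],s["grip_width"],s["wrist_force"],s["grip_force"])
for k in range(2): scale_in_hand([515,82.6,270,-13,0,0],names=('scene',))
scale_in_hand([515,82.6,270,-13,0,0],names=('wrist',))
```

```text
16.45 [0.51499152 0.08259708 0.33467993] 0.039915969091384645 [-0.11727297 -0.00381247 -1.86458793] 24.24494057893753
scene 490 [517.   82.1 270.2 -19.5  -1.    1. ] med 1.26
scene 488 [516.7  82.2 271.1 -20.4  -0.6   1.4] med 1.32
wrist 2556 [ 5.179e+02  8.170e+01  2.704e+02 -2.120e+01  2.000e-01 -1.000e-01] med 0.42
```

Request:
{"op": "apply_moves", "data": {"plan": [[-0.2,0.05,0.02,0,32],[-0.5,0.12,0.02,0,32],[-0.9,0.21,0.02,0,32],[-1.3,0.3,0.02,0,32],[-1.7,0.4,0.02,0,32],[-1.8,0.9,0.02,0.5,32],[-1.5,1.6,0.02,1.5,32],[-1.1,2.4,0.02,2.5,32],[-0.7,3.2,0.02,3.5,32],[-0.3,4.1,0.02,4.5,32],[0.1,4.9,0.02,5.4,32],[0.38,5.45,0.02,5.9,32]]}}

```text
clock: 18.1
position: [0.5299, 0.3021, 0.3352]
orientation: [[0.825, 0.565, -0.001], [0.565, -0.825, -0.0], [-0.001, -0.0, -1.0]]
wrist_force: [0.7, -0.2, -1.8]
grip_width: 0.04
grip_force: 24.2
```

Request:
{"op": "apply_moves", "data": {"plan": [[0,0,0,0,32],[0,0,0,0,32],[0,0,0,0,32],[0,0,0,0,32]]}}

```text
clock: 18.6
position: [0.53, 0.2998, 0.3363]
orientation: [[0.828, 0.561, 0.001], [0.561, -0.828, 0.0], [0.001, 0.0, -1.0]]
wrist_force: [-0.5, -0.5, -2.2]
grip_width: 0.0395
grip_force: 24.2
```

Run:
```python
from sc import *
s=get_state(); print(s["clock"],s["position"],s["grip_width"],s["wrist_force"],s["grip_force"],np.round(s["orientation"],3)[:2,0])
p=np.array(s["position"])*1000
for n in('scene','wrist','scene','wrist'): scale_in_hand([p[0]+2,p[1]+2,p[2]-64,26,0,0],names=(n,))
P=np.load('/tmp/wrist.npz')['P'].reshape(-1,3)*1000
A=P[np.isfinite(P).all(1)]; A=A[(np.hypot(A[:,0]-492,A[:,1]-283)<40)&(A[:,2]>60)&(A[:,2]<125)]
print(len(A))
def Ty(x): 
    R=Ro.from_euler('z',x[2],degrees=True).as_matrix(); return (A-[x[0],x[1],x[3]])@R
if len(A)>20:
    g=least_squares(lambda x:poly(Ty(x),bail,2.5),[492,283,26,0],loss='soft_l1',f_scale=1.5); print(g.x,np.median(np.abs(g.fun)))
```

```text
18.6 [0.53002961 0.29983691 0.3362605 ] 0.03954172540409902 [-0.48912911 -0.51045527 -2.24522474] 24.244787245988846 [0.828 0.561]
scene 519 [531.3 300.3 273.2  26.1   0.    1. ] med 1.07
wrist 3159 [ 5.324e+02  3.007e+02  2.717e+02  2.630e+01 -0.000e+00  3.000e-01] med 0.37
scene 517 [ 5.319e+02  3.011e+02  2.723e+02  2.670e+01 -3.000e-01  1.400e+00] med 1.03
wrist 3154 [ 5.324e+02  3.010e+02  2.715e+02  2.630e+01 -0.000e+00  4.000e-01] med 0.36
26
[4.94913898e+02 2.83352609e+02 3.20947143e+01 3.56389086e-01] 0.11953603888221265
```

Request:
{"op": "apply_moves", "data": {"plan": [[0,0,-0.3,0,32],[0,0,-0.8,0,32],[0,0,-1.3,0,32],[0,0,-1.8,0,32],[0,0,-2.1,0,32],[0,0,-2.1,0,32],[0,0,-2.1,0,32],[0,0,-2.1,0,32]]}}

```text
clock: 19.8
position: [0.5307, 0.3007, 0.2528]
orientation: [[0.827, 0.562, 0.002], [0.562, -0.827, 0.001], [0.002, 0.001, -1.0]]
wrist_force: [0.2, -0.1, -1.4]
grip_width: 0.0397
grip_force: 24.2
```

Run:
```python
from sc import *
s=get_state(); print(s["clock"],s["position"],s["grip_width"],s["wrist_force"],s["grip_force"])
p=np.array(s["position"])*1000
for n in('wrist','scene'): scale_in_hand([p[0]+2,p[1]+2,p[2]-64,26,0,0],names=(n,))
cv2.imwrite('pics/s8.png',cv2.resize(np.load('/tmp/scene.npz')['p'][190:310,190:330,::-1],(700,600),interpolation=2))
```

```text
19.8 [0.53069966 0.30074647 0.25278761] 0.03974885740687087 [ 0.17276615 -0.08052172 -1.36691375] 24.243735820055008
wrist 3147 [ 5.330e+02  3.014e+02  1.884e+02  2.620e+01 -0.000e+00  2.000e-01] med 0.35
scene 457 [ 5.323e+02  3.021e+02  1.893e+02  2.670e+01 -1.000e-01  1.300e+00] med 1.04
```

View pics/s8.png

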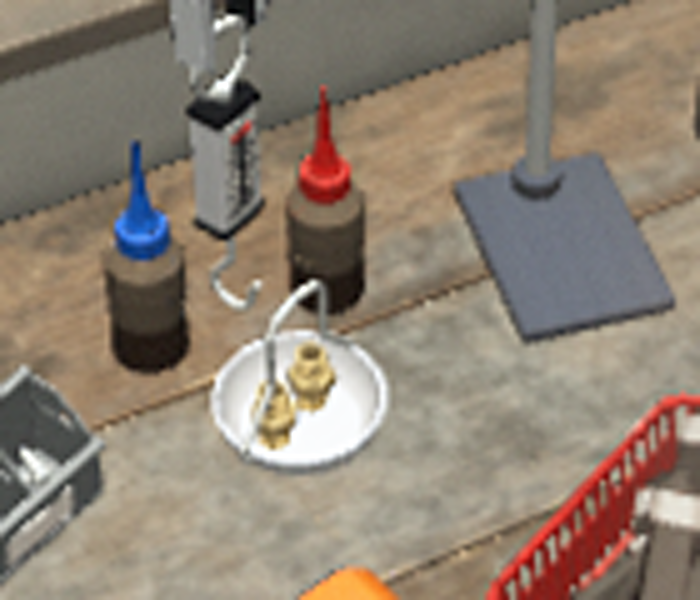

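Request:
{"op": "apply_moves", "data": {"plan": [[-0.1,-0.05,-0.02,0,32],[-0.25,-0.11,-0.02,0,32],[-0.4,-0.18,-0.02,0,32],[-0.55,-0.25,-0.02,0,32],[-0.7,-0.31,-0.02,0,32],[-0.82,-0.37,-0.02,0,32],[-0.91,-0.41,-0.02,0,32],[-0.91,-0.41,-0.02,0,32],[-0.91,-0.41,-0.02,0,32],[-0.91,-0.41,-0.02,0,32]]}}

```text
clock: 21.15
position: [0.494, 0.2842, 0.2506]
orientation: [[0.827, 0.562, -0.0], [0.562, -0.827, -0.0], [-0.0, 0.0, -1.0]]
wrist_force: [-0.8, -0.5, -1.4]
grip_width: 0.0399
grip_force: 24.2
```

Run:
```python
from sc import *
s=get_state(); print(s["clock"],s["position"],s["grip_width"],s["wrist_force"],s["grip_force"])
p=np.array(s["position"])*1000
for n in('wrist','scene'): scale_in_hand([p[0]+2,p[1]+2,p[2]-64,26,0,0],names=(n,))
cv2.imwrite('pics/s9.png',cv2.resize(np.load('/tmp/scene.npz')['p'][215:295,205:305,::-1],(700,560),interpolation=2))
```

```text
21.15 [0.49397776 0.28423777 0.25058271] 0.03987437745126529 [-0.83820442 -0.4525656  -1.40435474] 24.24392893910408
wrist 3173 [ 4.964e+02  2.851e+02  1.862e+02  2.630e+01 -1.000e-01  4.000e-01] med 0.36
scene 453 [495.9 285.1 187.3  26.   -0.7   1. ] med 1.08
```

View pics/s9.png

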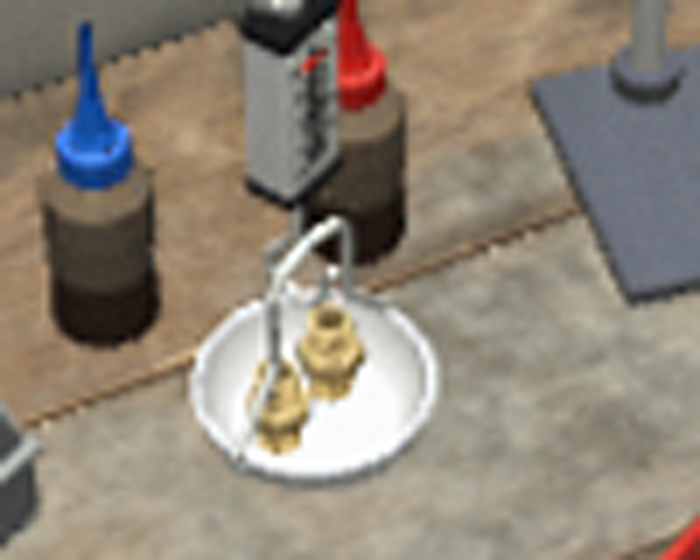

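Request:
{"op": "apply_moves", "data": {"plan": [[0,0,0.25,0,30],[0,0,0.5,0,30],[0,0,0.65,0,30],[0,0,0.75,0,30],[0,0,0.85,0,30],[0,0,0.95,0,30],[0,0,1.05,0,30],[0,0,1.15,0,30],[0,0,1.25,0,30],[0,0,1.35,0,30],[0,0,1.4,0,30],[0,0,1.4,0,30]], "squeeze": 35}}

```text
clock: 22.75
position: [0.4939, 0.2842, 0.307]
orientation: [[0.827, 0.562, 0.0], [0.562, -0.827, 0.0], [0.0, 0.0, -1.0]]
wrist_force: [0.2, 0.8, -4.1]
grip_width: 0.0396
grip_force: 33.8
```

Run:
```python
from sc import *
s=get_state(); print(s["clock"],s["position"],s["grip_width"],s["wrist_force"],s["grip_force"])
p=np.array(s["position"])*1000
for n in('wrist','scene'): scale_in_hand([p[0]+2,p[1]+2,p[2]-64,26,0,0],names=(n,))
cv2.imwrite('pics/s10.png',cv2.resize(np.load('/tmp/scene.npz')['p'][170:290,190:330,::-1],(700,600),interpolation=2))
P=np.load('/tmp/scene.npz')['P'].reshape(-1,3)*1000
A=P[np.isfinite(P).all(1)]; A=A[(np.hypot(A[:,0]-p[0],A[:,1]-p[1])<75)&(A[:,2]>22)&(A[:,2]<110)]
print(len(A),np.round(np.percentile(A,[2,50,98],axis=0),0).tolist())
```

```text
22.75 [0.49388507 0.28423148 0.30697365] 0.03959148119113073 [ 0.20159519  0.81923111 -4.11593842] 33.82842677878216
wrist 3208 [ 4.976e+02  2.857e+02  2.425e+02  2.620e+01 -1.200e+00  4.000e-01] med 0.36
scene 490 [496.8 286.  243.3  26.5  -1.8   0.8] med 0.99
757 [[444.0, 240.0, 23.0], [492.0, 284.0, 41.0], [537.0, 331.0, 92.0]]
```

Request:
{"op": "apply_moves", "data": {"plan": [[0,0,0.2,0,30],[-0.03,-0.05,0.4,-0.1,30],[-0.08,-0.2,0.6,-0.3,30],[-0.15,-0.45,0.75,-0.6,30],[-0.25,-0.85,0.775,-1,30],[-0.35,-1.3,0.775,-1.5,30],[-0.45,-1.8,0.775,-2,30],[-0.55,-2.3,0.775,-2.5,30],[-0.65,-2.8,0.775,-3,30],[-0.75,-3.3,0.775,-3.5,30],[-0.85,-3.75,0.775,-4,30],[-0.9,-4.1,0.775,-4.4,30]]}}

```text
clock: 24.35
position: [0.4576, 0.1189, 0.3379]
orientation: [[1.0, -0.022, 0.0], [-0.022, -1.0, -0.0], [0.0, 0.0, -1.0]]
wrist_force: [-0.0, -0.1, -4.9]
grip_width: 0.0395
grip_force: 33.8
```

Request:
{"op": "apply_moves", "data": {"plan": [[-0.04,-0.25,0,-0.2,30],[-0.06,-0.42,0,-0.35,30],[-0.07,-0.53,0,-0.45,30],[-0.075,-0.6,0,-0.5,30],[-0.075,-0.625,0,-0.51,30],[-0.075,-0.625,0,-0.51,30],[-0.075,-0.625,0,-0.51,30],[-0.075,-0.625,0,-0.51,30],[-0.075,-0.625,0,-0.51,30],[-0.075,-0.625,0,-0.51,30],[-0.075,-0.625,0,-0.51,30],[-0.075,-0.625,0,-0.51,30]]}}

```text
clock: 25.85
position: [0.4549, 0.0951, 0.3377]
orientation: [[0.996, -0.088, 0.0], [-0.088, -0.996, -0.0], [0.0, 0.0, -1.0]]
wrist_force: [-0.3, 0.0, -4.4]
grip_width: 0.0393
grip_force: 33.8
```

```bash
cat > pan.py <<'E'
from sc import *
def rep(yaw,names=('wrist','scene')):
    s=get_state(); print(s["clock"],np.round(s["position"],4),round(s["grip_width"],4),np.round(s["wrist_force"],1),round(s["grip_force"],1))
    p=np.array(s["position"])*1000
    for n in names: scale_in_hand([p[0]+2,p[1],p[2]-64,yaw,0,0],names=(n,))
    return p
def pan(p,r=75):
    P=np.load('/tmp/scene.npz')['P'].reshape(-1,3)*1000
    A=P[np.isfinite(P).all(1)]; A=A[(np.hypot(A[:,0]-p[0],A[:,1]-p[1])<r)&(A[:,2]>24)&(A[:,2]<125)]
    C=A[A[:,2]<100]; print('pan',len(A),np.round(np.percentile(C,[1,50,99],axis=0),0).tolist(),cv2.minEnclosingCircle(C[:,:2].astype(np.float32)))
E
python3 - <<'E'
from pan import *
p=rep(-13); rep(-13); pan(p)
E
```

```text
25.85 [0.4549 0.0951 0.3377] 0.0393 [-0.3  0.  -4.4] 33.8
wrist 3054 [ 4.592e+02  9.390e+01  2.734e+02 -1.320e+01 -1.000e+00  2.000e-01] med 0.38
scene 518 [458.4  94.9 273.8 -11.6  -1.9   0.9] med 1.14
25.95 [0.4549 0.0952 0.3377] 0.0393 [ 0.6  1.1 -4.8] 33.8
wrist 3056 [ 4.592e+02  9.400e+01  2.734e+02 -1.320e+01 -1.000e+00  2.000e-01] med 0.37
scene 513 [458.4  94.7 274.1 -11.8  -1.6   0.7] med 1.13
pan 725 [[405.0, 52.0, 51.0], [452.0, 95.0, 71.0], [501.0, 147.0, 97.0]] ((453.8966979980469, 99.31697082519531), 52.365970611572266)
```

Request:
{"op": "apply_moves", "data": {"plan": [[0.1,-0.02,0,0,30],[0.3,-0.06,0,0,30],[0.5,-0.11,0,0,30],[0.7,-0.155,0,0,30],[0.9,-0.2,0,0,30],[1.1,-0.245,0,0,30],[1.25,-0.28,0,0,30],[1.34,-0.3,0,0,30],[1.37,-0.305,0,0,30],[1.37,-0.305,0,0,30],[1.37,-0.305,0,0,30],[1.37,-0.305,0,0,30]]}}

```text
clock: 27.55
position: [0.5095, 0.0831, 0.3379]
orientation: [[0.996, -0.088, 0.0], [-0.088, -0.996, -0.0], [0.0, 0.0, -1.0]]
wrist_force: [-1.1, 0.3, -4.4]
grip_width: 0.0397
grip_force: 33.8
```

Run:
```python
from pan import *
p=rep(-13); pan(p)
```

```text
27.55 [0.5095 0.0831 0.3379] 0.0397 [-1.1  0.3 -4.4] 33.8
wrist 2780 [ 5.134e+02  8.220e+01  2.814e+02 -1.220e+01  2.000e-01 -2.000e-01] med 1.02
scene 493 [512.4  82.5 274.1 -12.2  -2.    0.9] med 1.18
pan 721 [[458.0, 40.0, 52.0], [506.0, 81.0, 72.0], [583.0, 135.0, 98.0]] ((518.5105590820312, 80.7685546875), 65.51799011230469)
```

Ring is around the arm; lower gently.

Request:
{"op": "apply_moves", "data": {"plan": [[0,0,-0.1,0,30],[0,0,-0.2,0,30],[0,0,-0.3,0,30],[0,0,-0.38,0,30],[0,0,-0.43,0,30],[0,0,-0.46,0,30],[0,0,-0.49,0,30],[0,0,-0.51,0,30],[0,0,-0.51,0,30],[0,0,-0.51,0,30]]}}

```text
clock: 28.9
position: [0.5097, 0.083, 0.3178]
orientation: [[0.996, -0.088, 0.001], [-0.088, -0.996, -0.0], [0.001, 0.0, -1.0]]
wrist_force: [-0.2, -0.1, -2.1]
grip_width: 0.0391
grip_force: 34.0
```

Run:
```python
from pan import *
p=rep(-13); pan(p,60)
```

```text
28.9 [0.5097 0.083  0.3178] 0.0391 [-0.2 -0.1 -2.1] 34.0
wrist 2740 [ 5.141e+02  8.180e+01  2.533e+02 -1.320e+01 -1.000e+00  3.000e-01] med 0.46
scene 489 [513.1  82.5 254.3 -11.2  -1.7   1.6] med 1.35
pan 693 [[460.0, 39.0, 33.0], [508.0, 83.0, 53.0], [556.0, 135.0, 91.0]] ((507.7896728515625, 85.14263153076172), 51.791622161865234)
```

Request:
{"op": "apply_moves", "data": {"plan": [[0,0,-0.02,0,30],[0,0,-0.02,0,30],[0,0,-0.02,0,30]], "squeeze": 10}}

```text
clock: 29.38
position: [0.5099, 0.083, 0.3178]
orientation: [[0.996, -0.088, 0.002], [-0.088, -0.996, 0.0], [0.002, -0.0, -1.0]]
wrist_force: [-0.7, -0.4, 5.0]
grip_width: 0.0401
grip_force: 9.7
```

Request:
{"op": "apply_moves", "data": {"plan": [[0,0,0,0,36],[0,0,0,0,40],[0,0,0,0,42],[0,0,0,0,44],[0,0,0,0,48],[0,0,0,0,54],[0,0,0,0,66],[0,0,0,0,80],[0,0,0,0,90],[0,0,0,0,90]], "squeeze": 3}}

```text
clock: 30.62
position: [0.5096, 0.083, 0.3166]
orientation: [[0.996, -0.088, 0.0], [-0.088, -0.996, -0.0], [0.0, 0.0, -1.0]]
wrist_force: [-0.8, -0.5, -0.8]
grip_width: 0.0889
grip_force: 0.0
```

Run:
```python
from pan import *
p=rep(-13); pan(p,60); p=rep(-13,('scene',)); pan(p,60)
```

```text
30.625 [0.5096 0.083  0.3166] 0.0889 [-0.8 -0.5 -0.8] 0.0
wrist 2647 [ 5.144e+02  8.130e+01  2.530e+02 -1.210e+01 -1.400e+00  1.000e-01] med 0.39
scene 481 [ 5.137e+02  8.200e+01  2.532e+02 -9.600e+00 -2.300e+00 -1.000e-01] med 1.1
pan 690 [[462.0, 38.0, 32.0], [508.0, 80.0, 53.0], [556.0, 132.0, 95.0]] ((510.5419921875, 82.90540313720703), 52.43600845336914)
30.725 [0.5096 0.083  0.3166] 0.0897 [-0.5 -0.8 -1. ] 0.0
scene 482 [513.7  82.  253.5 -11.6  -2.2   0. ] med 1.1
pan 695 [[460.0, 37.0, 33.0], [509.0, 80.0, 53.0], [557.0, 132.0, 94.0]] ((510.2876281738281, 82.4883804321289), 53.83350372314453)
```

Hanging still; raise the gripper clear (straight up) and let it settle.

Request:
{"op": "apply_moves", "data": {"plan": [[0,0,0.2,0,90],[0,0,0.6,0,90],[0,0,1.2,0,90],[0,0,1.8,0,90],[0,0,2.2,0,90],[-0.5,0,2.2,0,90],[-1.2,0,2.2,0,90],[-1.8,0,2.2,0,90],[-2,0,2.2,0,90],[-2,0,2.2,0,90],[-2,0,2.2,0,90],[-2,0,2.2,0,90]]}}

```text
clock: 32.28
position: [0.4303, 0.0829, 0.4039]
orientation: [[0.996, -0.088, -0.001], [-0.088, -0.996, -0.0], [-0.001, 0.0, -1.0]]
wrist_force: [0.3, -0.2, 0.1]
grip_width: 0.0901
grip_force: 0.0
```

Run:
```python
from sc import *; from pan import pan
s=get_state(); print(s["clock"],s["position"],s["wrist_force"])
for k in range(3):
    scale_in_hand([514,82,253,-13,0,0],names=('scene',)); pan(np.array([512,82,0]),60)
```

```text
32.275 [0.43025322 0.08293754 0.40394644] [ 0.25026067 -0.21066793  0.12122601]
scene 478 [ 5.135e+02  8.200e+01  2.539e+02 -1.280e+01 -1.900e+00  1.000e-01] med 1.24
pan 693 [[461.0, 37.0, 32.0], [508.0, 80.0, 52.0], [557.0, 132.0, 91.0]] ((508.2165222167969, 81.99698638916016), 53.71886444091797)
scene 480 [ 5.135e+02  8.190e+01  2.539e+02 -1.010e+01 -2.000e+00 -1.000e-01] med 1.2
pan 690 [[461.0, 37.0, 32.0], [508.0, 80.0, 52.0], [557.0, 133.0, 95.0]] ((511.3724365234375, 85.4065170288086), 53.10464096069336)
scene 477 [ 5.134e+02  8.220e+01  2.532e+02 -1.170e+01 -1.600e+00 -3.000e-01] med 1.14
pan 693 [[461.0, 38.0, 32.0], [508.0, 81.0, 53.0], [557.0, 132.0, 90.0]] ((509.6136474609375, 82.9178237915039), 53.87283706665039)
```

```bash
python3 -c "
from cell import *
print(close_job())"
```

```text
the job is handed in; nothing more can be done
None
```

The job is handed in: the scale hangs by its ring in the dip, front outwards, and the pan with both fittings hangs still from its hook, clear of the stand. I had let the scale hang alone first, then took it off the arm to hook up the pan (the moves could not tilt the gripper), and hung it again. The judge's result was not shown.

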